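# Lay a ratchet plate tilt stand flat

## Robot

A 7-joint arm with a two-finger parallel gripper is mounted at the origin on a cart in front of the work surface, level with it; the furniture and walls round the work are solid. World frame = base frame: x ahead of the robot, y to its left, z up, the work surface at z = 0. Lengths are in m, angles in rad, forces in N, time in s.
With the tool pointing down it reaches from about 0.425 to 0.875 m from the base axis. Payload 4.7 kg.
Tool frame: the origin (TCP) lies on the centre line of the jaws, within the pads' length; the fingertips stand env.tip_reach ahead of it and the grasp point (between the pads) lies 5 mm behind it (env.tip_reach is the distance from the TCP to the fingertips, in m); z points along the fingers, y is the line along which they close (so a half turn about z gives the same grasp; the last joint's range is limited). The gripper opens to 85 mm and grips with 20 to 120 N. Pads are 22 mm wide; open, the fingers measure 114 mm over their backs; the gripper's body (76 mm by 85 mm) begins 54 mm behind the grasp point. The pads swing forward as they close: fully open they stand 13 mm farther back than shut.
Start: joints at [1.287, 0.321, -0.07, 1.45, 0.023, 1.371, -0.057], TCP at [0.191, -0.621, 0.245] pointing down, gripper open.
Joint ranges: [-2.86, 2.86], [-0.3, 2.09], [-1.38, 1.24], [0.06, 2.45], [-1.56, 4.7], [0.09, 2.05], [-2.69, 2.69]. Speed limits (rad/s): [2.57, 2.57, 3.14, 3.14, 3.14, 3.14, 3.14].

## Interface

Orientations are given as a 3x3 rotation matrix whose columns are the frame's x, y, z axes.
In Python, from bench import monitor, vision, ticket, env gives the robot as it stands.
- The arm moves only by the tool drive_tool, never from a script. Its arguments are lists of equal length, an entry for each row: "delta_pos": the shift along the tool's x, y, z in m, a list of three; "spin": the turn about the tool's z in rad; "fingers": the closure, from 0 (fully open) to 1 (shut). In form: {"delta_pos": [[dx, dy, dz], ...], "spin": [spin, ...], "fingers": [fingers, ...]}. A call has 1 to 5 rows; each row shifts and turns the commanded pose from where the row before left it, along the tool's axes as they then stand; what a row does not reach is not made up. A row lasts 1/8 s, in which the tool goes at most 62.5 mm and 10.7 degrees, less where a joint would pass 70% of its speed; a pose out of reach is approached as far as the arm can. A call with a gripper value outside its range is refused whole. The fingers move at their own pace and stop on an object; "grip_force" is the grip in N (left out, the last holds). Time passes only in rows, so rows that do not move let the fingers close. It gives the time, the measured TCP pose, the force, the opening and the grip force at its end, in the units of the state.
- monitor.get_obs(): the state, without advancing time (a new reading comes with each control period).
- vision.snapshot(name): name is "scene" or "top"; returns (picture, depth): 420x560x3 uint8, red, green, blue; 420x560 float32, m along the optical axis (not along the pixel's ray), 0 where there is no reading.
- vision.get_calibration(name): a dict with "vfov" (degrees; the focal length in pixels is half the picture's height over the tangent of half this angle, whatever the lens; pixels are square), "cx", "cy" (the principal point, pixels), "rvec" (rotation vector, rad) and "tvec" (3), from world to camera coordinates, as OpenCV has them. Camera axes: x right, y down, z forward; pixel columns grow to the right and rows downward; lengths in m; the calibration is good to about 2 mm. A picture is of the moment at which its call begins. get_calibration takes no time and is no camera call.
- ticket.job_done(): hands the job in; it is judged then, once.
The state is a dict: "clock": time; "joint_positions": joint angles; "joint_velocities": joint speeds; "joint_torque": joint torques, N m; "tcp_pos": TCP position; "eef_rot": TCP orientation; "ft_force": force on the tool from outside, world axes, zero at the start; "moment": the same for the moment, N m; "gripper_width": opening from 0.0 (shut) to 1.0 (fully open); "finger_force": force on a finger pad.
Only numpy, scipy, OpenCV 4.12 (cv2) and the standard library are available. Lean on these libraries where they do the work, as an engineer would, in place of code of your own. Each camera call takes 0.05 s, during which the arm holds its last target. There are 200 camera calls.

## Task

The deep-well plate has been drained on the tilt stand and must lie level again for refilling. Press the red pawl tab down with the fingertips until the pawl snaps clear of the ratchet teeth and stays out, then push the black pad at the end of the stand's arm down, smoothly and without slamming, until the deck lies fully flat on its rest pads. Only touch and push: do not lift the deck, do not touch the open plate, leave everything round the stand where it is, and finish with the deck flat, the pawl still out and the hand clear.

Things in the scene. Friction and masses are not known exactly. Their poses are not given: they have to be found in the camera images.
- tilt_stand: plate tilt stand: white base 178 x 186 mm on rubber feet, heavy, immovable. Origin on the bench below mid-base; x from the hinge towards the push pad, y left, z up. The grey deck (reaching y = +-72 mm and, flat, x = 43 mm) carries the plate. A steel toothed quadrant on the deck and the pawl stand on the right side, y = -77 mm, up to 115 mm high
- tilt_hinge (a point): middle of the deck's hinge axis, at x = -75 mm of the stand, 30 mm above the bench; the axis runs along the stand's y
- tilt (a joint): deck angle, rad: 0 = flat on its rest pads (hard stop), grows as its far edge (stand +x) rises; starts at 0.40 to 0.60. With the pawl in, the deck can rise but a push down stops at the next tooth (every 0.14 rad). Stiff friction hinge: the deck stays where it is left and needs about 3 to 8 N down at the push pad once the pawl is out
- pawl (a joint): pawl angle, rad: 0 = in the teeth (up to 0.13 when riding on a tooth), 0.46 = fully out, at its stop. Over-centre spring: about 4 N at the tab at first, less on the way (fully in to fully out, the tab sinks 24 mm); pressed past 0.24 it snaps on to 0.46 and stays there
- pawl_tab (a point): top middle of the red ribbed tab, 30 mm (stand x) by 38 mm (stand y), 7 mm thick, 124 mm right of the stand's middle line. About 70 mm above the bench with the pawl in; pressed fully down it has sunk to about 47 mm and moved about 9 mm along stand +x. Its inner edge is 33 mm outside the deck's edge; nothing is above it
- push_pad (a point): top middle of the black ribbed pad, 32 mm (along the arm) by 48 mm, on a flat steel arm from the middle of the deck's raised edge. Fixed to the deck: 175 mm out from the hinge axis and 16 mm above it when flat, so it swings on an arc about the hinge, ending 46 mm above the bench. Only bench lies below it
- plate: clear deep-well plate, 86 x 128 x 42 mm, with open wells, clipped on the deck and tilting with it; not to be touched. Origin in the middle of its underside, z along the wells
- bottle_small: small clear bottle with a white cap, 34 mm wide, 68 mm high, left of the stand; origin under its middle
- tape: roll of yellow tape lying flat, 62 mm across, 18 mm high, left of the stand; origin under its middle
- bench_timer: white digital timer with three keys, 60 x 68 x 18 mm, lying right of the stand; origin under its middle
- bottle_buffer: reagent bottle with a blue cap, 56 mm wide, 103 mm high, on the right; origin under its middle
- bottle_dna: reagent bottle with a red cap, 48 mm wide, 89 mm high, behind on the right of the stand; origin under its middle
- tipbox_open: open box of pipette tips, 90 x 126 x 97 mm, far right; origin under its middle
Things that resemble listed ones, but are neither listed nor needed, are in the scene too. Leave any yellow look-alike of the bottle_dna alone. Leave any orange look-alike of the tipbox_open alone.

How it is judged:
By the outcome, as a careful person would: the job done as asked, in the order asked, and still so for the second after the job is handed in, with the robot touching nothing.
It also fails if it takes over 42 s, if anything falls off the work surface, if the arm or the gripper's body presses on something with over 40 N, if the wrist force passes 120 N, or if a joint passes its speed limit or range.

## Working session

There is one attempt and no reset: what is moved stays moved. The work goes in short steps, Python scripts to look and compute and a tool call to move; the robot and the scene stay as the last step left them, time stands still between calls to the robot, and variables do not carry over. Pictures are saved under pics/ and viewed, at most 10 in all, crops included, and the job is handed in when it is done.

Besides the shell and the picture viewer there is one more tool, called after "Request:" as name(argument=value, ...), one argument or row to a line, values as JSON. drive_tool: Moves the arm, as the interface text tells. Its arguments: {"type":"object","properties":{"delta_pos":{"type":"array","items":{"type":"array","items":{"type":"number"}}},"spin":{"type":"array","items":{"type":"number"}},"fingers":{"type":"array","items":{"type":"number"}},"grip_force":{"type":"number"}},"required":["delta_pos","spin","fingers"]}

```bash
mkdir -p pics; cat > h.py <<'E'
import numpy as np, cv2
from bench import monitor, vision, ticket, env
def cal(n):
    c=vision.get_calibration(n); R=cv2.Rodrigues(np.array(c["rvec"],float))[0]; t=np.array(c["tvec"],float).ravel()
    f=210/np.tan(np.radians(c["vfov"])/2); return R,t,f,c["cx"],c["cy"]
def cloud(n,d):
    R,t,f,cx,cy=cal(n); v,u=np.mgrid[:420,:560]
    P=np.stack([(u-cx)/f*d,(v-cy)/f*d,d],-1); W=(P-t)@R; W[d<=0]=np.nan; return W
E
python3 - <<'E'
from h import *
for n in("scene","top"):
    p,d=vision.snapshot(n); np.savez(n+".npz",p=p,d=d); print(n,vision.get_calibration(n),(d>0).mean())
    cv2.imwrite(f"pics/{n}0.png",cv2.resize(p[:,:,::-1],(800,600)))
o=monitor.get_obs(); print(o["tcp_pos"],o["eef_rot"],o["ft_force"],o["clock"],env.tip_reach)
E
```

```text
scene {'vfov': 49.911089732502646, 'cx': 280.93937577224267, 'cy': 210.9905238362215, 'rvec': array([ 0.99239409, -2.42065759,  1.05805109]), 'tvec': array([0.30178766, 0.31994372, 1.37033413])} 0.9959141156462585
top {'vfov': 43.553076803394774, 'cx': 278.4046507800785, 'cy': 211.70311990127465, 'rvec': array([ 2.09377841, -2.10219903,  0.24311413]), 'tvec': array([-0.08926968,  0.46385857,  1.84340411])} 0.9959311224489796
[ 0.19052964 -0.62098311  0.24433543] [[ 9.55986615e-01  2.93409755e-01 -5.53800371e-04]
 [ 2.93410270e-01 -9.55985310e-01  1.58154147e-03]
 [-6.53853230e-05 -1.67442320e-03 -9.99998596e-01]] [-0.2275528   0.07160136  0.70807799] 0.1 0.014
```

View pics/scene0.png

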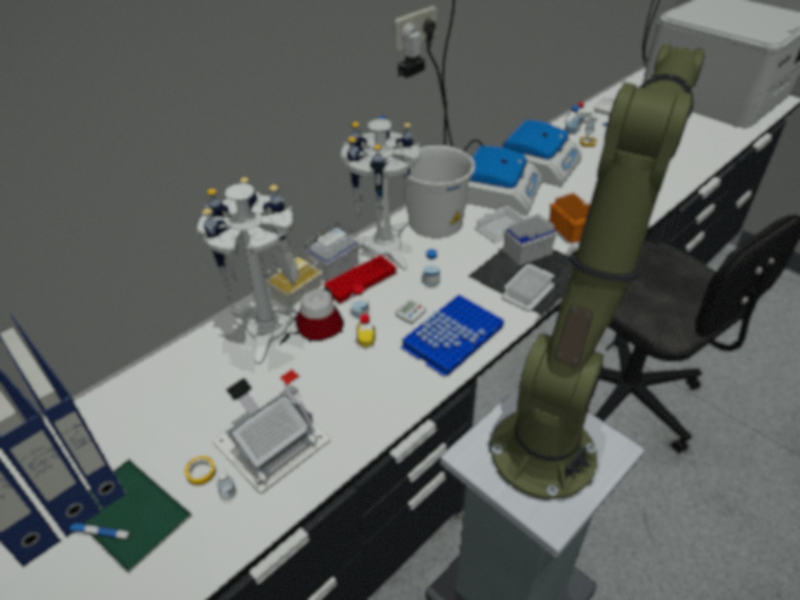

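View pics/top0.png

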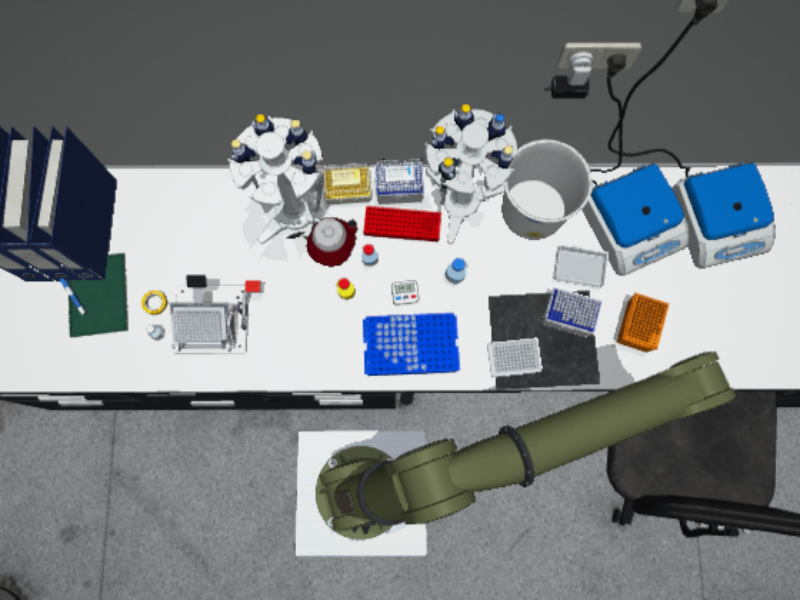

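Top view (800x600): the stand is at (210,325), with the red pawl tab at (253,286) and the black pad at (196,281). Other red things are the rack at (402,223), the DNA cap at (368,250) and the yellow look-alike's cap at (345,285). Only the small rectangle to the right of the deck fits the tab.

```bash
cat > m.py <<'E'
from h import *
def measure(p,d,n="top"):
    W=cloud(n,d); hsv=cv2.cvtColor(p,cv2.COLOR_RGB2HSV)
    red=cv2.inRange(hsv,(0,150,90),(8,255,255))|cv2.inRange(hsv,(172,150,90),(180,255,255)); blk=cv2.inRange(hsv,(0,0,0),(180,255,60))
    box=np.zeros((420,560),np.uint8)
    if n=="top": box[180:260,110:195]=1
    else: box[250:350,145:240]=1
    out={}
    for k,m in(("tab",red),("pad",blk)):
        m=m*box; N,L,S,C=cv2.connectedComponentsWithStats((m>0).astype(np.uint8)); i=1+np.argmax(S[1:,4])
        q=W[L==i]; q=q[~np.isnan(q[:,0])]; print(n,k,S[i],"med",np.median(q,0).round(4),"mid",((np.percentile(q,3,0)+np.percentile(q,97,0))/2).round(4),"z",np.percentile(q[:,2],[5,50,95]).round(4), "rect",cv2.minAreaRect((q[:,:2]*1000).astype(np.float32)))
        out[k]=np.median(q,0)
    return W
if __name__=="__main__":
    for n in("top","scene"):
        a=np.load(n+".npz"); p,d=a["p"],a["d"]; W=measure(p,d,n)
        if n=="top":
            sub=W[180:260,110:185]; 
            m=(sub[...,2]>.006)&(sub[...,2]<.2); N,L,S,C=cv2.connectedComponentsWithStats(m.astype(np.uint8)); print(S.tolist())
            i=1+np.argmax(S[1:,4]); b=sub[L==i]; bb=b[(b[:,2]<.024)]; print("base",cv2.minAreaRect((bb[:,:2]*1000).astype(np.float32)),np.median(bb,0))
            print("z map (mm)"); Z=(W[190:252:3,118:184:3,2]*1000); print(np.nan_to_num(Z).astype(int))
            cv2.imwrite("pics/top_crop.png",cv2.resize(p[180:260,105:195,::-1],None,fx=7,fy=7,interpolation=cv2.INTER_CUBIC))
E
python3 m.py
```

```text
top tab [172 197  10   7  70] med [0.5046 0.2756 0.0698] mid [0.5054 0.276  0.0681] z [0.0595 0.0698 0.0771] rect ((504.8487243652344, 276.079833984375), (26.21953010559082, 32.97220230102539), 2.5096607208251953)
top pad [131 193  13   8 103] med [0.5007 0.4006 0.1366] mid [0.5005 0.3994 0.1352] z [0.1251 0.1366 0.1458] rect ((500.0211486816406, 399.69134521484375), (43.916019439697266, 26.529993057250977), 87.9036636352539)
[[0, 0, 75, 80, 2655], [0, 1, 1, 2, 2], [6, 1, 1, 1, 1], [8, 0, 3, 5, 7], [16, 0, 4, 3, 5], [22, 0, 3, 7, 9], [26, 0, 1, 1, 1], [31, 0, 2, 2, 2], [39, 1, 1, 1, 1], [41, 0, 3, 3, 3], [50, 0, 1, 1, 1], [53, 0, 5, 7, 11], [61, 0, 1, 1, 1], [63, 1, 1, 1, 1], [66, 0, 1, 1, 1], [72, 0, 1, 1, 1], [2, 2, 5, 3, 7], [11, 3, 2, 4, 5], [15, 3, 1, 1, 1], [20, 2, 1, 1, 1], [28, 2, 3, 3, 4], [34, 2, 1, 1, 1], [36, 2, 1, 1, 1], [38, 3, 2, 3, 4], [41, 3, 1, 1, 1], [46, 2, 1, 1, 1], [48, 3, 1, 1, 1], [48, 3, 5, 8, 12], [62, 3, 2, 2, 2], [69, 2, 1, 2, 2], [73, 2, 1, 2, 2], [0, 4, 1, 1, 1], [20, 4, 1, 3, 3], [26, 4, 5, 5, 7], [33, 4, 1, 1, 1], [36, 4, 1, 1, 1], [45, 4, 2, 2, 2], [5
[... 5226 characters left out ...]
5  18  22  14  15   8  13  13  15  16  11  34  10  22  11
   -5   4   8   8]
 [  1   7   0  -2   1  -2   6   3   3   8  -1   2  -5   2  -1   0   2   8
  -11   0   7   0]
 [  3   4  13   0   4   7   0   7  -5   3   0  10  -3  -7  -2   7   0   2
    2   8   5   5]]
scene tab [198 260  10   8  49] med [0.5033 0.2778 0.0677] mid [0.504  0.2785 0.0669] z [0.0638 0.0677 0.07  ] rect ((504.0137023925781, 277.1535949707031), (29.352081298828125, 19.188535690307617), 89.44816589355469)
scene pad [160 266  15  13 108] med [0.4991 0.4022 0.1351] mid [0.4994 0.4011 0.134 ] z [0.1271 0.1351 0.1415] rect ((499.2574462890625, 401.97528076171875), (25.382659912109375, 38.800533294677734), 3.459782838821411)
```

View pics/top_crop.png

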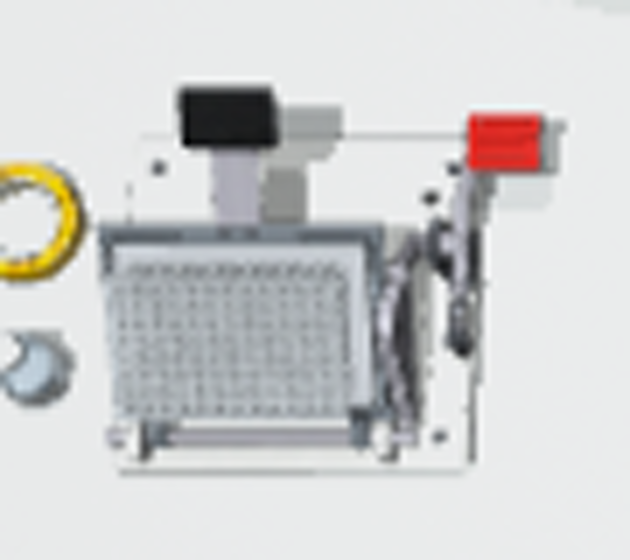

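The crop confirms a red tab at (505,143), top px (177,200), just outside the stand's right side on the pawl lever. The black pad is at (228,118) on the deck's arm. World positions are about (0.505, 0.277, 0.070) for the tab and (0.500, 0.400, 0.136) for the pad, so the tilt is about 0.55.

```bash
python3 - <<'E'
from h import *
R,t,f,cx,cy=cal("top"); C=-R.T@t
def ray(u,v,z):
    r=R.T@np.array([(u-cx)/f,(v-cy)/f,1]); return (C+r*(z-C[2])/r[2]).round(4)
for k,(u,v) in dict(bl=(120,472),br=(472,470),tl=(130,133),tr=(470,135)).items(): print(k,ray(105+u/7-.43,180+v/7-.43,.015))
W=cloud("top",np.load("top.npz")["d"]).reshape(-1,3); W=W[~np.isnan(W[:,0])]
wp=np.array([[.191,-.621],[.40,-.44],[.55,-.15],[.56,.1],[.505,.27]])
for a,b in zip(wp,wp[1:]):
    s=np.clip(((W[:,:2]-a)@(b-a))/((b-a)@(b-a)),0,1); D=np.linalg.norm(W[:,:2]-(a+s[:,None]*(b-a)),axis=1)
    # exclude arm at the start
    m=(D<.09)&(np.hypot(W[:,0]-.19,W[:,1]+.62)>.15); print(a,b,np.percentile(W[m,2],[50,98,99.9]).round(3))
# tall things
for z in(.15,): 
    m=(W[:,2]>z)&(W[:,0]>.45)&(W[:,0]<.75)&(abs(W[:,1])<.5); q=W[m]; print(len(q), q.min(0) if len(q) else '')
E
```

```text
bl [0.3434 0.4782 0.015 ]
br [0.3438 0.2956 0.015 ]
tl [0.5252 0.4846 0.015 ]
tr [0.5233 0.3044 0.015 ]
[ 0.191 -0.621] [ 0.4  -0.44] [0.008 0.103 0.111]
[ 0.4  -0.44] [ 0.55 -0.15] [0.005 0.101 0.11 ]
[ 0.55 -0.15] [0.56 0.1 ] [0.004 0.096 0.339]
[0.56 0.1 ] [0.505 0.27 ] [0.004 0.097 0.342]
3908 [ 0.5084714 -0.499977   0.1500281]
```

Request:
drive_tool(
  delta_pos=[
    [0, 0, 0],
    [0, 0, 0],
    [0.04, -0.036, 0],
    [0.04, -0.036, 0],
    [0.04, -0.036, 0],
  ],
  spin=[0.16, 0.138, 0, 0, 0],
  fingers=[1, 1, 1, 1, 1],
)

```text
clock: 0.72
tcp_pos: [0.3117, -0.512, 0.2448]
eef_rot: [[1.0, -0.0, -0.0], [-0.0, -1.0, 0.001], [-0.0, -0.001, -1.0]]
ft_force: [0.7, -0.4, -0.2]
gripper_width: -0.005
finger_force: 0.0
```

Request:
drive_tool(
  delta_pos=[
    [0.04, -0.046, 0],
    [0.04, -0.046, 0],
    [0.026, -0.055, 0],
    [0.026, -0.055, 0],
    [0.026, -0.055, 0],
  ],
  spin=[0, 0, 0, 0, 0],
  fingers=[1, 1, 1, 1, 1],
)

```text
clock: 1.35
tcp_pos: [0.4692, -0.2545, 0.245]
eef_rot: [[1.0, -0.0, -0.0], [-0.0, -1.0, -0.0], [-0.0, 0.0, -1.0]]
ft_force: [0.5, 0.5, -0.5]
gripper_width: -0.001
finger_force: 0.0
```

Request:
drive_tool(
  delta_pos=[
    [0.018, -0.058, 0],
    [0.01, -0.06, 0],
    [0, -0.06, 0],
    [0, -0.06, 0],
    [0, -0.06, 0],
  ],
  spin=[0, 0, 0, 0, 0],
  fingers=[1, 1, 1, 1, 1],
)

```text
clock: 1.98
tcp_pos: [0.4963, 0.0433, 0.2451]
eef_rot: [[1.0, -0.0, -0.0], [-0.0, -1.0, -0.0], [-0.0, 0.0, -1.0]]
ft_force: [1.3, -0.8, -0.2]
gripper_width: 0.004
finger_force: 0.0
```

Request:
drive_tool(
  delta_pos=[
    [0.003, -0.057, 0],
    [0.003, -0.057, 0],
    [0.003, -0.057, 0],
    [0.001, -0.056, 0],
    [0, 0, 0.04],
  ],
  spin=[0, 0, 0, 0, 0],
  fingers=[1, 1, 1, 1, 1],
)

```text
clock: 2.6
tcp_pos: [0.5064, 0.2759, 0.2075]
eef_rot: [[1.0, 0.008, 0.004], [0.008, -1.0, 0.006], [0.005, -0.006, -1.0]]
ft_force: [0.5, -0.8, -0.1]
gripper_width: 0.002
finger_force: 0.0
```

Request:
drive_tool(
  delta_pos=[
    [0, 0, 0.05],
    [0, 0, 0.03],
    [0, 0, 0],
  ],
  spin=[0, 0, 0],
  fingers=[1, 1, 1],
)

```text
clock: 2.98
tcp_pos: [0.5049, 0.2674, 0.1225]
eef_rot: [[1.0, 0.0, -0.006], [0.0, -1.0, -0.002], [-0.006, 0.002, -1.0]]
ft_force: [-0.1, -0.4, 0.7]
gripper_width: 0.004
finger_force: 0.0
```

```bash
python3 - <<'E'
from h import *
from m import measure
a,d=vision.snapshot("scene"); W=measure(a,d,"scene")
b,d2=vision.snapshot("top")
x=cv2.resize(a[230:350,140:260,::-1],(399,399),interpolation=cv2.INTER_CUBIC); y=cv2.resize(b[160:260,105:205,::-1],(399,399),interpolation=cv2.INTER_CUBIC)
cv2.imwrite("pics/pre.png",np.hstack([x,y]))
E
```

```text
scene tab [198 260  10   8  51] med [0.5034 0.2783 0.0671] mid [0.5036 0.2776 0.0677] z [0.0636 0.0671 0.0713] rect ((503.17724609375, 278.2558288574219), (23.08725929260254, 29.996814727783203), 10.348807334899902)
scene pad [160 266  15  13 107] med [0.499  0.4017 0.1348] mid [0.4989 0.4013 0.1342] z [0.1269 0.1348 0.1421] rect ((499.67108154296875, 400.1907958984375), (23.777454376220703, 41.08715057373047), 0.8687949776649475)
```

View pics/pre.png

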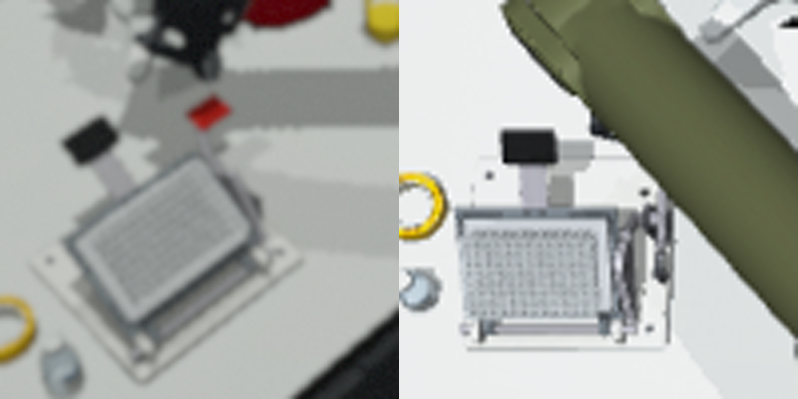

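The left crop shows the closed fingertips at (208,70), straight above the red tab at (210,112). The pad at (90,140) is free. Now I descend to the tab.

Request:
drive_tool(
  delta_pos=[
    [0.003, 0, 0.015],
    [0, 0, 0.012],
    [0, 0, 0.005],
    [0, 0, 0.004],
    [0, 0, 0.003],
  ],
  spin=[0, 0, 0, 0, 0],
  fingers=[1, 1, 1, 1, 1],
)

```text
clock: 3.7
tcp_pos: [0.5099, 0.2686, 0.0862]
eef_rot: [[1.0, -0.0, 0.0], [-0.0, -1.0, 0.0], [0.0, -0.0, -1.0]]
ft_force: [-0.4, 0.4, 1.0]
gripper_width: -0.002
finger_force: 0.0
```

Request:
drive_tool(
  delta_pos=[
    [0, 0, 0.003],
    [0, 0, 0.003],
    [0.001, 0, 0.003],
    [0.001, 0, 0.003],
    [0, 0, 0],
  ],
  spin=[0, 0, 0, 0, 0],
  fingers=[1, 1, 1, 1, 1],
)

```text
clock: 4.32
tcp_pos: [0.5114, 0.2683, 0.0737]
eef_rot: [[1.0, -0.0, -0.001], [-0.0, -1.0, -0.0], [-0.001, 0.0, -1.0]]
ft_force: [0.3, 0.3, 0.6]
gripper_width: 0.003
finger_force: 0.0
```

Request:
drive_tool(
  delta_pos=[
    [0.001, 0, 0.003],
    [0.001, 0, 0.003],
    [0.001, 0, 0.002],
    [0, 0, 0.002],
    [0, 0, 0],
  ],
  spin=[0, 0, 0, 0, 0],
  fingers=[1, 1, 1, 1, 1],
)

```text
clock: 4.95
tcp_pos: [0.5147, 0.2685, 0.0641]
eef_rot: [[1.0, -0.0, -0.0], [-0.0, -1.0, -0.0], [-0.0, 0.0, -1.0]]
ft_force: [-0.7, -1.6, 0.6]
gripper_width: -0.003
finger_force: 0.0
```

```bash
python3 - <<'E'
from h import *
from m import measure
a,d=vision.snapshot("scene"); W=measure(a,d,"scene")
cv2.imwrite("pics/p2.png",cv2.resize(a[230:330,140:260,::-1],(720,600),interpolation=cv2.INTER_CUBIC))
print(monitor.get_obs()["ft_force"])
E
```

```text
scene tab [198 265  10   6  29] med [0.5047 0.2821 0.0505] mid [0.5054 0.2804 0.0523] z [0.048  0.0505 0.0557] rect ((505.54449462890625, 279.0014953613281), (15.394486427307129, 31.90349769592285), 1.0050594806671143)
scene pad [185 250  25  15 182] med [0.5067 0.2847 0.1112] mid [0.5097 0.2905 0.1102] z [0.0761 0.1112 0.1458] rect ((510.862060546875, 286.6998596191406), (85.87633514404297, 28.96670913696289), 88.07549285888672)
[-0.14120598 -0.09634791 -0.22325732]
```

View pics/p2.png

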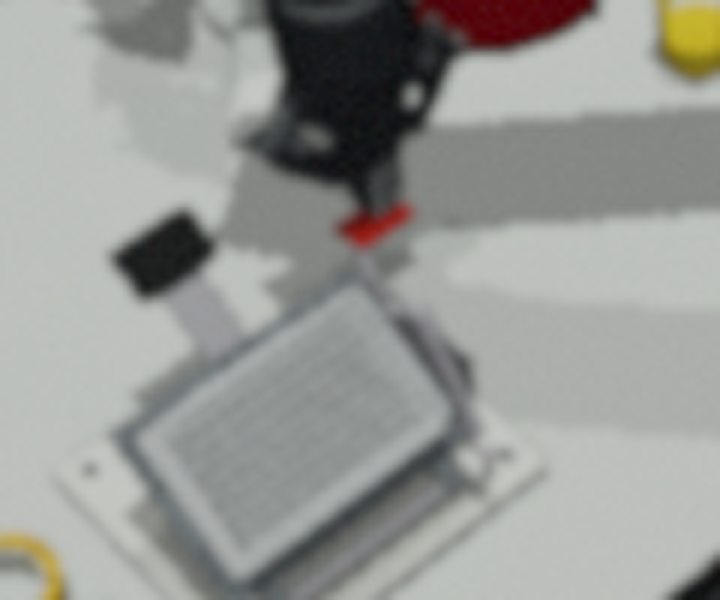

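The tab at (375,225) has sunk to about 0.050 m with the fingertips on it. I press 2 mm more, then lift clear and check that it stays down.

Request:
drive_tool(
  delta_pos=[
    [0, 0, 0.002],
    [0, 0, 0.001],
    [0, 0, 0],
    [0, 0, -0.02],
    [0, 0, -0.05],
  ],
  spin=[0, 0, 0, 0, 0],
  fingers=[1, 1, 1, 1, 1],
)

```text
clock: 5.62
tcp_pos: [0.5134, 0.2676, 0.1306]
eef_rot: [[1.0, -0.0, -0.004], [-0.0, -1.0, -0.001], [-0.004, 0.001, -1.0]]
ft_force: [0.9, 0.9, -0.1]
gripper_width: 0.001
finger_force: 0.0
```

Request:
drive_tool(
  delta_pos=[
    [0, 0, -0.05],
    [0, 0, -0.035],
    [0, 0, 0],
  ],
  spin=[0, 0, 0],
  fingers=[1, 1, 1],
)

```text
clock: 6.0
tcp_pos: [0.5165, 0.27, 0.2207]
eef_rot: [[1.0, 0.0, 0.007], [-0.0, -1.0, 0.003], [0.007, -0.003, -1.0]]
ft_force: [-0.6, -0.2, -0.0]
gripper_width: 0.005
finger_force: 0.0
```

```bash
python3 - <<'E'
from h import *
from m import measure
a,d=vision.snapshot("scene"); W=measure(a,d,"scene")
E
```

```text
scene tab [197 263  10   7  41] med [0.5067 0.2792 0.0508] mid [0.5099 0.2778 0.0493] z [0.0446 0.0508 0.0541] rect ((511.2765808105469, 277.8503723144531), (30.03536605834961, 21.726255416870117), 87.38890838623047)
scene pad [160 266  15  13 106] med [0.4991 0.4012 0.1343] mid [0.4999 0.4014 0.1342] z [0.1274 0.1343 0.1408] rect ((500.0420227050781, 401.2151184082031), (37.73377227783203, 25.800352096557617), 83.00728607177734)
```

The tab stays down at z ≈ 0.049 with no contact, shifted +8 mm in x, so the pawl is out. Next I go over the pad.

Request:
drive_tool(
  delta_pos=[
    [-0.006, -0.044, 0],
    [-0.006, -0.044, 0],
    [-0.004, -0.043, 0],
    [0, 0, 0.02],
    [0, 0, 0.02],
  ],
  spin=[0, 0, 0, 0, 0],
  fingers=[1, 1, 1, 1, 1],
)

```text
clock: 6.68
tcp_pos: [0.4985, 0.3986, 0.174]
eef_rot: [[1.0, 0.0, -0.002], [0.0, -1.0, -0.002], [-0.002, 0.002, -1.0]]
ft_force: [0.2, 0.2, -0.4]
gripper_width: -0.001
finger_force: 0.0
```

Request:
drive_tool(
  delta_pos=[
    [0, 0, 0.01],
    [0, 0, 0.004],
    [0, 0, 0],
  ],
  spin=[0, 0, 0],
  fingers=[1, 1, 1],
)

```text
clock: 7.05
tcp_pos: [0.4993, 0.3989, 0.1623]
eef_rot: [[1.0, -0.001, 0.0], [-0.001, -1.0, -0.0], [0.0, 0.0, -1.0]]
ft_force: [-0.3, 0.3, -0.2]
gripper_width: 0.0
finger_force: 0.0
```

Request:
drive_tool(
  delta_pos=[
    [0, 0, 0.003],
    [0, 0, 0.003],
    [0.001, 0, 0.003],
    [0.002, 0, 0.003],
    [0.002, 0, 0.003],
  ],
  spin=[0, 0, 0, 0, 0],
  fingers=[1, 1, 1, 1, 1],
)

```text
clock: 7.68
tcp_pos: [0.5041, 0.3996, 0.1476]
eef_rot: [[1.0, -0.0, 0.0], [-0.0, -1.0, 0.0], [0.0, -0.0, -1.0]]
ft_force: [-1.4, -0.9, 3.0]
gripper_width: -0.0
finger_force: 2.1
```

Request:
drive_tool(
  delta_pos=[
    [0.002, 0, 0.003],
    [0.002, 0, 0.003],
    [0.002, 0, 0.003],
    [0.002, 0, 0.003],
    [0.002, 0, 0.003],
  ],
  spin=[0, 0, 0, 0, 0],
  fingers=[1, 1, 1, 1, 1],
)

```text
clock: 8.3
tcp_pos: [0.5137, 0.3996, 0.1319]
eef_rot: [[1.0, 0.0, -0.001], [0.0, -1.0, -0.0], [-0.001, 0.0, -1.0]]
ft_force: [-2.0, -0.8, 3.7]
gripper_width: -0.006
finger_force: 2.0
```

The deck is following at about 4 N, so I continue along the arc.

Request:
drive_tool(
  delta_pos=[
    [0.001, 0, 0.004],
    [0.0015, 0, 0.004],
    [0.0015, 0, 0.004],
    [0.0015, 0, 0.004],
    [0.0015, 0, 0.004],
  ],
  spin=[0, 0, 0, 0, 0],
  fingers=[1, 1, 1, 1, 1],
)

```text
clock: 8.93
tcp_pos: [0.5221, 0.3995, 0.1125]
eef_rot: [[1.0, -0.001, 0.002], [-0.001, -1.0, 0.001], [0.002, -0.001, -1.0]]
ft_force: [1.3, 0.3, 5.8]
gripper_width: -0.0
finger_force: 2.1
```

Request:
drive_tool(
  delta_pos=[
    [0.0015, 0, 0.004],
    [0.0015, 0, 0.004],
    [0.001, 0, 0.004],
    [0.001, 0, 0.004],
    [0.001, 0, 0.004],
  ],
  spin=[0, 0, 0, 0, 0],
  fingers=[1, 1, 1, 1, 1],
)

```text
clock: 9.55
tcp_pos: [0.527, 0.3995, 0.092]
eef_rot: [[1.0, -0.0, 0.0], [-0.0, -1.0, -0.0], [0.0, 0.0, -1.0]]
ft_force: [2.1, 0.0, 3.8]
gripper_width: 0.001
finger_force: 2.1
```

Request:
drive_tool(
  delta_pos=[
    [0.001, 0, 0.004],
    [0.001, 0, 0.004],
    [0.001, 0, 0.003],
    [0.001, 0, 0.003],
    [0.0005, 0, 0.003],
  ],
  spin=[0, 0, 0, 0, 0],
  fingers=[1, 1, 1, 1, 1],
)

```text
clock: 10.18
tcp_pos: [0.5309, 0.3995, 0.0748]
eef_rot: [[1.0, 0.0, -0.001], [0.0, -1.0, -0.0], [-0.001, 0.0, -1.0]]
ft_force: [1.4, -0.8, 4.2]
gripper_width: -0.003
finger_force: 1.9
```

Request:
drive_tool(
  delta_pos=[
    [0.0005, 0, 0.002],
    [0.0005, 0, 0.002],
    [0.0005, 0, 0.002],
    [0, 0, 0.002],
    [0, 0, 0.001],
  ],
  spin=[0, 0, 0, 0, 0],
  fingers=[1, 1, 1, 1, 1],
)

```text
clock: 10.8
tcp_pos: [0.5323, 0.3995, 0.0659]
eef_rot: [[1.0, 0.0, -0.001], [0.0, -1.0, -0.0], [-0.001, 0.0, -1.0]]
ft_force: [-2.3, -0.2, 3.5]
gripper_width: -0.003
finger_force: 1.7
```

Request:
drive_tool(
  delta_pos=[
    [0, 0, 0.001],
    [0, 0, 0.001],
    [0, 0, 0.001],
    [0, 0, 0.001],
    [0, 0, 0],
  ],
  spin=[0, 0, 0, 0, 0],
  fingers=[1, 1, 1, 1, 1],
)

```text
clock: 11.42
tcp_pos: [0.5331, 0.3995, 0.0621]
eef_rot: [[1.0, -0.0, 0.0], [-0.0, -1.0, 0.0], [0.0, -0.0, -1.0]]
ft_force: [-0.9, 0.1, 1.4]
gripper_width: 0.004
finger_force: 0.8
```

Request:
drive_tool(
  delta_pos=[
    [0, 0, 0.001],
    [0, 0, 0.001],
    [0, 0, 0.0005],
    [0, 0, 0],
  ],
  spin=[0, 0, 0, 0],
  fingers=[1, 1, 1, 1],
)

```text
clock: 11.92
tcp_pos: [0.5333, 0.3995, 0.0601]
eef_rot: [[1.0, -0.0, 0.001], [-0.0, -1.0, 0.0], [0.001, -0.0, -1.0]]
ft_force: [-1.6, -0.7, 6.2]
gripper_width: -0.001
finger_force: 2.5
```

Request:
drive_tool(
  delta_pos=[
    [0, 0, 0.0005],
    [0, 0, 0.0005],
    [0, 0, 0.0005],
    [0, 0, 0],
  ],
  spin=[0, 0, 0, 0],
  fingers=[1, 1, 1, 1],
)

```text
clock: 12.42
tcp_pos: [0.5333, 0.3996, 0.0601]
eef_rot: [[1.0, -0.0, 0.001], [-0.0, -1.0, -0.0], [0.001, 0.0, -1.0]]
ft_force: [-3.2, -3.4, 12.9]
gripper_width: 0.002
finger_force: 6.1
```

At the hard stop z no longer changes while the force rises to 13 N, with the tip at 0.046 as predicted. I lift clear and check.

Request:
drive_tool(
  delta_pos=[
    [0, 0, -0.004],
    [0, 0, -0.02],
    [0, 0, -0.05],
    [0, 0, -0.06],
    [0, 0, -0.05],
  ],
  spin=[0, 0, 0, 0, 0],
  fingers=[1, 1, 1, 1, 1],
)

```text
clock: 13.05
tcp_pos: [0.5331, 0.3998, 0.2457]
eef_rot: [[1.0, -0.0, 0.002], [-0.0, -1.0, 0.001], [0.002, -0.001, -1.0]]
ft_force: [0.8, -0.1, 0.5]
gripper_width: 0.001
finger_force: 0.0
```

Request:
drive_tool(
  delta_pos=[
    [0, 0, 0],
    [0, 0, 0],
  ],
  spin=[0, 0],
  fingers=[1, 1],
)

```text
clock: 13.3
tcp_pos: [0.5329, 0.3992, 0.2423]
eef_rot: [[1.0, -0.0, 0.0], [-0.0, -1.0, -0.0], [0.0, 0.0, -1.0]]
ft_force: [0.3, 0.5, -0.5]
gripper_width: -0.001
finger_force: 0.0
```

```bash
python3 - <<'E'
from h import *
from m import measure
a,d=vision.snapshot("scene"); W=measure(a,d,"scene")
cv2.imwrite("pics/end.png",cv2.resize(a[220:350,120:280,::-1],(738,600),interpolation=cv2.INTER_CUBIC))
E
```

```text
scene tab [198 264   9   6  36] med [0.5065 0.2788 0.0507] mid [0.5085 0.28   0.0509] z [0.047  0.0507 0.055 ] rect ((508.72467041015625, 279.21466064453125), (19.19583511352539, 29.343473434448242), 2.0688962936401367)
scene pad [159 280  15  11  84] med [0.5299 0.4025 0.0471] mid [0.5312 0.4016 0.0469] z [0.0431 0.0471 0.0508] rect ((531.9464111328125, 402.4453430175781), (39.673980712890625, 24.69860076904297), 86.03671264648438)
```

View pics/end.png

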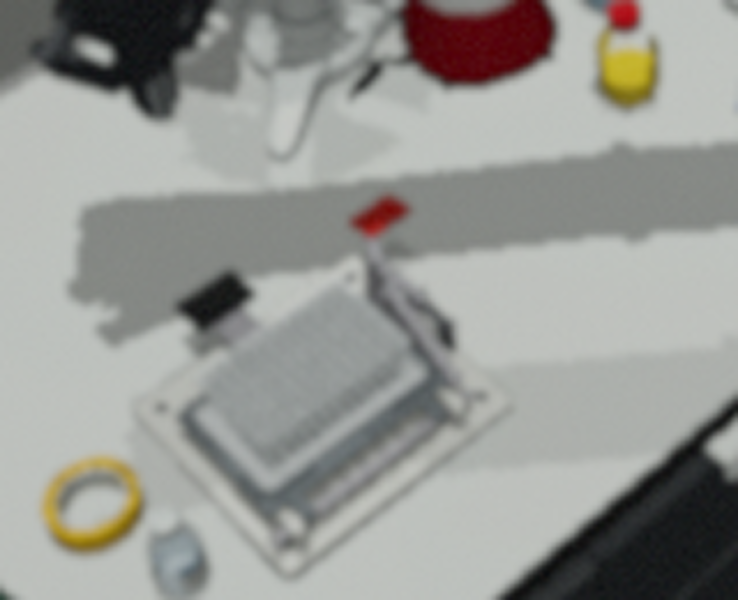

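The deck lies flat, with the pad at (215,300) at z ≈ 0.047. The tab at (380,215) is still down, the hand is clear, and the bottle and tape are where they were.

```bash
python3 -c "
from bench import ticket; print(ticket.job_done())"
```

```text
the job is handed in; nothing more can be done
None
```

The job is handed in after about 13 s: the pawl snapped out and stayed out, the deck was pushed smoothly down flat onto its rest pads (13 N at the stop), and the hand is clear with nothing else touched.

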